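Set out the air-cylinder fitting kit around its mounting board

ROBOT

A 6-joint arm with a two-finger parallel gripper is mounted at the origin on a cart in front of the work surface, level with it; the furniture and walls round the work are solid. World frame = base frame: x ahead of the robot, y to its left, z up, the work surface at z = 0. Lengths are in m, angles in rad, forces in N, time in s.
With the tool pointing down it reaches from about 0.375 to 0.975 m from the base axis. Payload 3.8 kg.
Tool frame: the origin (TCP) lies between the finger pads; the fingertips stand 19 mm ahead of it and the grasp point (between the pads) is the TCP; z points along the fingers, y is the line along which they close (so a half turn about z gives the same grasp; the last joint's range is limited). The gripper opens to 85 mm and grips with 20 to 120 N. Pads are 22 mm wide; open, the fingers measure 114 mm over their backs; the gripper's body (76 mm by 85 mm) begins 54 mm behind the grasp point. The pads swing forward as they close: fully open they stand 13 mm farther back than shut.
Start: joints at [1.137, 0.264, 1.604, -0, 1.274, -0.037], TCP at [0.261, 0.623, 0.25] pointing down, gripper open.
Joint ranges: [-2.63, 2.63], [-0.94, 2.18], [0.31, 2.57], [-1.31, 4.45], [0, 2.66], [-2.55, 2.55]. Speed limits (rad/s): [2.57, 2.57, 3.14, 3.14, 3.14, 3.14].

INTERFACE

Orientations are given as a unit quaternion [x, y, z, w].
In Python, from rig import get_state, cams, ticket, finder gives the robot as it stands. The module is installed in compiled form; this text tells all that it offers.
- The arm moves only by the shell command python3 -m jog 'ROWS' [OPENING] [FORCE]. ROWS is JSON, a list of rows, each a list of 6 numbers: the shift along the tool's x, y, z in units of 40 mm (1.0 is 40 mm), then the turn, a rotation vector about the tool's x, y, z in units of 5 degrees (1.0 is 5 degrees). In form: [[x, y, z, wx, wy, wz], ...]. A call has 1 to 20 rows; each row shifts and turns the commanded pose from where the row before left it, along the tool's axes as they then stand; what a row does not reach is not made up. A row lasts 1/8 s, in which the tool goes at most 62.5 mm and 10.7 degrees, less where a joint would pass 70% of its speed; a pose out of reach is approached as far as the arm can. A call is refused whole if a number of a shift passes 1 or a number of a turn 1, either way. A call with a gripper value outside its range is refused whole. OPENING is the gripper's target within -1 to 1 (shut at 1, half-way at 0, fully open at -1), set as the call begins (- or left out, the last holds). The fingers move at their own pace and stop on an object; FORCE is the grip in N (left out, the last holds). Time passes only in rows, so rows that do not move let the fingers close. It gives the time, the measured TCP pose, the force, the opening and the grip force at its end, in the units of the state.
- get_state(): the state, without advancing time (a new reading comes with each control period).
- cams.get_image(name): name is "side" or "top" or "wrist"; returns (picture, depth): 384x512x3 uint8, red, green, blue; 384x512 float32, m along the optical axis (not along the pixel's ray), 0 where there is no reading.
- cams.camera_params(name): a dict with "camera_matrix" (3x3 intrinsics, pixels), "R" (3x3) and "t" (3): a world point X has camera coordinates R X + t; the wrist camera has in their place "mount" (4x4, takes a point from camera to tool coordinates, whose origin is the TCP and whose axes are the flange's). Camera axes: x right, y down, z forward; pixel columns grow to the right and rows downward; lengths in m; the calibration is good to about 2 mm. A picture is of the moment at which its call begins: read the wrist's pose just before it. camera_params takes no time and is no camera call.
- ticket.sign_off(): hands the job in; it is judged then, once.
Trained networks look in the newest picture that a camera, given by its name, has taken for a name from the list of things; names that differ only in an ending like _2 or _b are one class to them, and where a whole thing is asked for, a point or a joint stands for the part that bears it (a point fixed in the world has none). Each returns a list of dicts, best first, with "p" (0 to 1); they miss things now and then, are a little off and sometimes report something else, mostly with a low value. They report only what shows in the picture. A call takes as long as a camera call. They do not tell look-alikes from the thing itself.
- finder.boxes_of(camera, target): "at" ([column, row] in pixels, amid what is visible of it).
- finder.regions_of(camera, target): "pixels" (384x512 bool, what is visible of it) and "at" ([column, row] in pixels, amid what is visible of it).
The state is a dict: "time_s": time; "joint_pos": joint angles; "joint_vel": joint speeds; "effort": joint torques, N m; "tool_pos": TCP position; "eef_rot": TCP orientation; "wrist_force": force on the tool from outside, world axes, zero at the start; "ft_torque": the same for the moment, N m; "finger_gap": finger opening in m; "grasp_force": force on a finger pad.
Only numpy, scipy, OpenCV 4.12 (cv2) and the standard library are available. Lean on these libraries where they do the work, as an engineer would, in place of code of your own. Each camera call takes 0.05 s, during which the arm holds its last target. There are 200 camera calls.

TASK

Set out the kit for fitting the air cylinder: lay the larger of the two cylinders on the middle of the plywood board, along the board's length, and set the white card box down on the bench to the left of the board as the robot sees it, opposite the middle of its left side, its longer side parallel to the board's length and a 9 cm gap between. Lay the brass coupler on the bench in the middle of that gap, and put the white tape reel flat on the middle of the box. Keep everything the way up it lies, and leave the smaller cylinder and the black pliers where they are.

Things in the scene. Friction and masses are not known exactly. Their poses are not given: they have to be found in the camera images.
- board: flat plywood offcut lying lengthwise away from the robot (within 9 degrees), fixed to the bench: 100 (its x) x 160 (its y) x 9 mm thick. Origin: centre of its underside, on the bench; x points to the left, y back towards the robot, z up, so its left side is at x = +50 mm and its upper face at z = 9 mm
- cylinder_large: larger air cylinder, lying: green-grey barrel between two square grey end blocks, thin rod out of one end. 120 mm long (its y, rod to -y), 30 wide and high, 0.14 kg. Origin: under the middle of its whole length, at its underside. Blocks at y -25 to -7 and +42 to +60; barrel between, 26 mm thick, axis 15 up (grasp at y +17, across x); rod 8 mm thick, y -60 to -25
- card_box: closed low white card box with a red band, 55 (its x) x 75 (its y) x 30 mm high, about 0.12 kg; it lies within 0.75 m of the robot (boxes at the far left end of the bench are not meant). Origin: centre of its underside; z up
- tape_reel: white reel of thread tape lying flat, 52 mm in diameter, 14 mm high, 0.03 kg. Origin: centre of its underside; z up
- coupler: brass air coupler lying down, 22 mm wide (its x), 50 mm long (its y), 22 mm high, about 0.07 kg. Origin: under its middle at the height of its underside
- cylinder_small: bystander: the smaller pneumatic cylinder, same shape as the larger, 105 mm long (its y), 24 mm wide and high. Origin: under the middle of its length
- pliers_black: bystander: small black-handled cutting pliers lying flat, 120 (its x) x 39 x 10 mm. Origin: centre of its underside
Not all that is in view belongs to the job. Leave any blue or orange look-alike of the coupler alone.

How it is judged:
At the end, for the whole second after the job is handed in: Larger cylinder on board, centred within 15 mm across and 25 mm along, parallel within 0.2 rad. On the bench left of board centre, within 18 mm: box at 167.5 mm (75 mm sides along board, 0.2 rad), coupler at 95 mm. Reel flat on box within 15 mm. Same way up, released, at rest (x of cylinder_large in the frame of board between -0.015 and 0.015 m and y of cylinder_large in the frame of board between -0.025 and 0.025 m and z of cylinder_large in the frame of board between 0.005 and 0.013 m and angle between the y axis of each of cylinder_large, card_box and the y axis of board, either way round below 0.2 rad and y of card_box in the frame of board between -0.018 and 0.018 m and x of card_box in the frame of board between 0.1495 and 0.1855 m and height (world z) of each of card_box, coupler below 0.005 m and y of coupler in the frame of board between -0.018 and 0.018 m and x of coupler in the frame of board between 0.077 and 0.113 m and horizontal distance between tape_reel and card_box below 0.015 m and z of tape_reel in the frame of card_box between 0.026 and 0.034 m and angle between each of cylinder_large, card_box, tape_reel, coupler's own z axis and vertical below 0.15 rad and linear speed of each of cylinder_large, card_box, tape_reel, coupler below 0.02 m/s and angular speed of each of cylinder_large, card_box, tape_reel, coupler below 0.2 rad/s); the robot touches nothing.
It fails at once if the smaller cylinder is moved (more than 25 mm) (distance of cylinder_small from where it was at the start of the episode above 0.025 m).
It fails at once if the pair of black pliers is moved (more than 25 mm) (distance of pliers_black from where it was at the start of the episode above 0.025 m).
It also fails if it takes over 109 s, if anything falls off the work surface, if the arm or the gripper's body presses on something with over 40 N, if the wrist force passes 120 N, or if a joint passes its speed limit or range.

## Working session

There is one attempt and no reset: what is moved stays moved. The work goes in short steps, Python scripts to look and compute and a shell command to move; the robot and the scene stay as the last step left them, time stands still between calls to the robot, and variables do not carry over. Pictures are saved under pics/ and viewed, at most 14 in all, crops included, and the job is handed in when it is done.

```bash
mkdir -p pics
cat > h.py <<'E'
import numpy as np, cv2
from rig import get_state, cams, ticket, finder
from scipy.spatial.transform import Rotation as Ro
def look(n):
    s=get_state(); im,d=cams.get_image(n); p=cams.camera_params(n)
    K=np.array(p["camera_matrix"])
    if n=="wrist":
        M=np.array(p["mount"]); T=np.eye(4); T[:3,:3]=Ro.from_quat(s["eef_rot"]).as_matrix(); T[:3,3]=s["tool_pos"]; W=T@M
    else:
        R=np.array(p["R"]);t=np.array(p["t"]); W=np.eye(4); W[:3,:3]=R.T; W[:3,3]=-R.T@t
    v,u=np.mgrid[:384,:512]
    c=np.stack([(u-K[0,2])/K[0,0]*d,(v-K[1,2])/K[1,1]*d,d],-1)
    X=c@W[:3,:3].T+W[:3,3]; X[d==0]=np.nan
    return im,X
def save(im,f): cv2.imwrite("pics/"+f,im[...,::-1])
def rect(P,z):
    "P Nx3 points; min area rect of those with height within z range -> centre, sizes, axis angle of long side (deg)"
    Q=P[(P[:,2]>z[0])&(P[:,2]<z[1])][:,:2]
    (cx,cy),(w,h),a=cv2.minAreaRect((Q*1000).astype(np.float32))
    if w<h: w,h,a=h,w,a+90
    return np.round([cx,cy,w,h,(a+90)%180-90],1),len(Q)
E
cat > a.py <<'E'
from h import *
for n in ["top","side"]:
    im,X=look(n); save(im,n+".png")
    for t in ["board","cylinder_large","card_box","tape_reel","coupler","cylinder_small","pliers_black"]:
        for r in finder.regions_of(n,t)[:4]:
            P=X[r["pixels"]];P=P[~np.isnan(P[:,0])]
            if len(P)>5:
                print(n,t,round(r["p"],2),np.round(r["at"]),np.round(np.median(P,0),3),np.round(np.percentile(P[:,2],95),3),rect(P,(0.004,0.2)) if (P[:,2]>.004).sum()>5 else '')
E
python3 a.py; python3 -c "from rig import get_state as g;print(g())"
```

```text
top board 0.96 [271. 163.] [0.605 0.018 0.01 ] 0.014 (array([607.9,  18.7, 162. ,  99.8,  -5.5]), 1804)
top cylinder_large 0.89 [155. 162.] [0.59  0.358 0.027] 0.033 (array([601.1, 357.9, 120.2,  30.1, -13.7]), 365)
top card_box 0.66 [179. 203.] [0.485 0.282 0.03 ] 0.034 (array([488.6, 283.6,  79.8,  56.3, -13.3]), 578)
top tape_reel 0.55 [346. 215.] [ 0.454 -0.189  0.014] 0.018 (array([ 452.6, -188.7,   49.6,   49.3,  -89.2]), 223)
top coupler 0.7 [121. 174.] [0.554 0.447 0.02 ] 0.025 (array([556.4, 448.2,  46.9,  16.9,  14.7]), 87)
top coupler 0.59 [137. 202.] [0.477 0.399 0.019] 0.025 (array([477.3, 398.3,  48.5,  20.2, -87.1]), 114)
top coupler 0.46 [156. 237.] [0.382 0.339 0.018] 0.024 (array([382.5, 339.7,  55. ,  21.4,  26.2]), 137)
top cylinder_small 0.59 [380. 219.] [ 0.447 -0.28   0.022] 0.028 (array([ 449.8, -280.9,   69.1,   22.5,   -9.1]), 211)
top pliers_black 0.63 [222. 224.] [0.435 0.171 0.008] 0.012 (array([438.6, 171.5, 117.2,  37.2, -14.6]), 254)
side board 0.93 [227. 191.] [0.611 0.03  0.007] 0.009 (array([608.3,  21.7, 159.9, 104.6,  -4.4]), 996)
side board 0.18 
[... 958 characters left out ...]
time_s': 0.8, 'joint_pos': array([ 1.13707762e+00,  2.63887404e-01,  1.60401453e+00, -2.04545512e-05,
        1.27370382e+00, -3.68814409e-02]), 'joint_vel': array([ 0.00040515, -0.00119393,  0.00081296, -0.00066503, -0.00047207,
        0.00043811]), 'effort': array([ 5.19914829e-04, -5.14967966e+01, -3.67695773e+01, -1.36554243e-05,
        4.62671997e-04,  1.59698635e-05]), 'tool_pos': array([0.26088006, 0.6225336 , 0.25028035]), 'eef_rot': array([ 1.97116302e-01,  9.80380112e-01, -8.64977763e-06,  7.98261754e-06]), 'wrist_force': array([0.77920328, 0.13163302, 0.37869963]), 'ft_torque': array([ 0.01258042, -0.03946239,  0.0105962 ]), 'grasp_force': 0.0, 'finger_gap': 0.08524895497923259}
```

View pics/top.png

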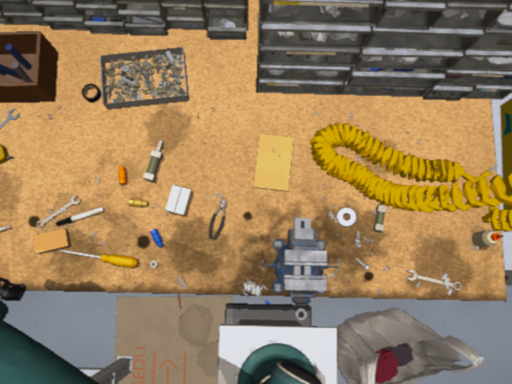

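View pics/side.png

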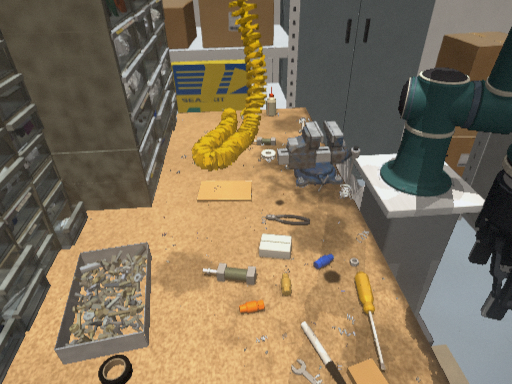

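The top view shows the large cylinder at (153,160) with its rod away from the robot and the brass coupler at (137,202), between the orange and blue ones. The box is at (179,201), the reel at (346,215) and the board at (273,162), with the vise beside the reel's approach. The side view agrees.

```bash
cat > go.py <<'E'
import sys; from h import *
# usage: go.py x y z phi : turn units, then shift units in the tool frame after the turn
x,y,z,phi=map(float,sys.argv[1:5]); s=get_state(); R=Ro.from_quat(s["eef_rot"]).as_matrix()
cur=np.degrees(np.arctan2(R[1,0],R[0,0])); d=(phi-cur+180)%360-180
a=np.radians(phi); e=np.array([x,y,z])-s["tool_pos"]
print("turn wz",round(-d/5,2),"shift",np.round([e[:2]@[np.cos(a),np.sin(a)]/.04,e[:2]@[np.sin(a),-np.cos(a)]/.04,-e[2]/.04],2),"t",s["time_s"])
E
python3 go.py .585 .364 .12 166; python3 -m jog '[[0,0,0,0,0,-0.87],[0,0,0,0,0,-0.87],[-0.94,-0.43,0.3,0,0,0],[-0.94,-0.43,0.3,0,0,0],[-0.94,-0.43,0.3,0,0,0],[-0.94,-0.43,0.3,0,0,0],[-0.94,-0.43,0.3,0,0,0],[-0.94,-0.43,0.3,0,0,0],[-0.94,-0.43,0.3,0,0,0],[-0.94,-0.43,0.3,0,0,0],[-0.94,-0.43,0.3,0,0,0],[-0.94,-0.43,0.3,0,0,0],[0,0,0,0,0,0],[0,0,0,0,0,0]]' -1 40; python3 go.py .585 .364 .021 166
python3 - <<'E'
from h import *
im,X=look("wrist"); save(im,"w1.png")
for r in finder.regions_of("wrist","cylinder_large")[:2]:
    P=X[r["pixels"]];P=P[~np.isnan(P[:,0])]; print(r["p"],rect(P,(.004,.2)),np.percentile(P[:,2],95))
E
```

```text
turn wz -1.75 shift [-9.43 -4.31  3.26] t 0.8
time_s: 2.55
tool_pos: [0.5838, 0.3646, 0.1302]
eef_rot: [0.123, 0.992, 0.0, -0.0]
wrist_force: [-0.2, -0.1, 0.0]
finger_gap: 0.0852
grasp_force: 0.0
turn wz -0.01 shift [-0.03 -0.01  2.73] t 2.55
0.71 (array([600.3, 360.6, 119.5,  29.8, -14. ]), 3071) 0.03105948121373084
```

```bash
python3 -m jog '[[0,0,0.7,0,0,0],[0,0,0.7,0,0,0],[0,0,0.7,0,0,0],[0,0,0.4,0,0,0],[0,0,0.2,0,0,0],[0,0,0,0,0,0]]' -1 40;  python3 -m jog '[[0,0,0,0,0,0],[0,0,0,0,0,0],[0,0,0,0,0,0],[0,0,0,0,0,0],[0,0,0,0,0,0],[0,0,0,0,0,0]]' 1 40
```

```text
time_s: 3.4
tool_pos: [0.5838, 0.3649, 0.0224]
eef_rot: [0.122, 0.993, -0.0, -0.0]
wrist_force: [1.1, -0.1, 1.3]
finger_gap: 0.0853
grasp_force: 0.0
time_s: 4.15
tool_pos: [0.5845, 0.3647, 0.0231]
eef_rot: [0.122, 0.993, 0.0, 0.001]
wrist_force: [-0.5, -1.0, 6.2]
finger_gap: 0.0249
grasp_force: 39.8
```

```bash
python3 -m jog '[[0,0,-0.5,0,0,0],[0,0,-1,0,0,0],[0,0,-0.5,0,0,0],[0,0,0,0,0,0]]'; python3 go.py .591 .0215 .031 175
```

```text
time_s: 4.65
tool_pos: [0.5854, 0.3654, 0.1051]
eef_rot: [0.122, 0.993, 0.001, 0.002]
wrist_force: [0.1, 0.2, -2.2]
finger_gap: 0.0247
grasp_force: 39.5
turn wz -1.81 shift [-0.89 -8.55  1.85] t 4.65
```

```bash
python3 -m jog '[[0,0,0,0,0,-0.6],[0,0,0,0,0,-0.6],[0,0,0,0,0,-0.6],[-0.09,-0.4,0,0,0,0],[-0.09,-0.85,0,0,0,0],[-0.09,-0.95,0,0,0,0],[-0.09,-0.95,0,0,0,0],[-0.09,-0.95,0,0,0,0],[-0.09,-0.95,0,0,0,0],[-0.09,-0.95,0,0,0,0],[-0.09,-0.95,0,0,0,0],[-0.09,-0.85,0,0,0,0],[-0.08,-0.5,0,0,0,0],[0,-0.25,0,0,0,0],[0,0,0,0,0,0],[0,0,0.5,0,0,0],[0,0,0.5,0,0,0],[0,0,0,0,0,0]]'; python3 go.py .591 .0215 .033 175
python3 - <<'E'
from h import *
im,X=look("top")
for t in ["cylinder_large","board"]:
  for r in finder.regions_of("top",t)[:2]:
    P=X[r["pixels"]];P=P[~np.isnan(P[:,0])]; print(t,r["p"],rect(P,(.004,.2)))
E
```

```text
time_s: 6.9
tool_pos: [0.5864, 0.0214, 0.0586]
eef_rot: [0.043, 0.999, -0.0, -0.003]
wrist_force: [-0.1, -0.1, -1.2]
finger_gap: 0.0249
grasp_force: 39.5
turn wz 0.01 shift [-0.11  0.01  0.64] t 6.9
```

```bash
python3 -m jog '[[-0.1,0,0.2,0,0,0],[0,0,0.2,0,0,0],[0,0,0.12,0,0,0],[0,0,0.08,0,0,0],[0,0,0,0,0,0]]'; python3 -m jog '[[0,0,0,0,0,0],[0,0,0,0,0,0],[0,0,-0.1,0,0,0],[0,0,-0.4,0,0,0],[0,0,-0.8,0,0,0],[0,0,-0.8,0,0,0],[0,0,-0.4,0,0,0],[0,0,0,0,0,0]]' -0.5
python3 - <<'E'
from h import *
im,X=look("wrist"); save(im,"w2.png")
for t in ["cylinder_large","board"]:
  for r in finder.regions_of("wrist",t)[:1]:
    P=X[r["pixels"]];P=P[~np.isnan(P[:,0])]; print(t,r["p"],rect(P,(.004,.2)),r["at"],np.percentile(P[:,2],95))
E
python3 go.py .488 .285 .023 167
```

```text
time_s: 7.68
tool_pos: [0.593, 0.0203, 0.0379]
eef_rot: [0.044, 0.999, -0.0, -0.0]
wrist_force: [-0.5, -0.1, -0.9]
finger_gap: 0.0248
grasp_force: 39.5
time_s: 8.68
tool_pos: [0.5947, 0.0203, 0.1405]
eef_rot: [0.044, 0.999, 0.0, 0.002]
wrist_force: [-0.8, -0.4, 0.2]
finger_gap: 0.0642
grasp_force: 0.0
cylinder_large 0.9 (array([609.1,  19.3, 118.5,  31.7,  -6.7]), 3004) [248.7, 190.1] 0.040079729490136405
board 0.59 (array([606. ,  20.5, 159.5, 100.2,  -5.3]), 11720) [264.2, 182.2] 0.010522995099377704
turn wz 1.59 shift [4.03 5.86 2.85] t 8.825
```

View pics/w2.png

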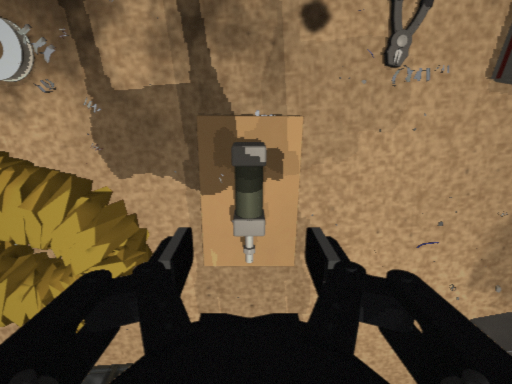

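The cylinder lies centred on the board at (250,200), parallel to it and upright. The pliers show at (405,40) and are clear of the work. Next is the box.

```bash
python3 -m jog '[[0,0,0,0,0,0.8],[0,0,0,0,0,0.8],[0.3,0.4,0,0,0,0],[0.6,0.9,0,0,0,0],[0.65,0.95,0,0,0,0],[0.65,0.95,0,0,0,0],[0.65,0.95,0,0,0,0],[0.6,0.9,0.2,0,0,0],[0.4,0.56,0.3,0,0,0],[0.18,0.25,0,0,0,0],[0,0,0,0,0,0],[0,0,0,0,0,0]]' -1
python3 - <<'E'
from h import *
im,X=look("wrist"); save(im,"w3.png")
for r in finder.regions_of("wrist","card_box")[:2]:
    P=X[r["pixels"]];P=P[~np.isnan(P[:,0])]; print(r["p"],rect(P,(.02,.2)),r["at"],np.percentile(P[:,2],95))
E
python3 go.py .488 .285 .024 167
```

```text
time_s: 10.32
tool_pos: [0.4896, 0.2846, 0.1186]
eef_rot: [0.114, 0.994, -0.0, 0.0]
wrist_force: [-0.1, -0.6, -0.3]
finger_gap: 0.0854
grasp_force: 0.0
0.85 (array([485.6, 286.4,  74.7,  55.4, -13.2]), 5453) [247.3, 190.2] 0.03142845813331677
turn wz -0.02 shift [0.05 0.01 2.37] t 10.425
```

```bash
python3 -m jog '[[0.08,0,0.6,0,0,0],[0,0,0.6,0,0,0],[0,0,0.6,0,0,0],[0,0,0.4,0,0,0],[0,0,0.15,0,0,0],[0,0,0,0,0,0]]';  python3 -m jog '[[0,0,0,0,0,0],[0,0,0,0,0,0],[0,0,0,0,0,0],[0,0,0,0,0,0]]' 1 40; python3 -m jog '[[0,0,-0.5,0,0,0],[0,0,-0.9,0,0,0],[0,0,-0.4,0,0,0],[0,0,0,0,0,0]]'; python3 go.py .6225 .187 .025 174.7
```

```text
time_s: 11.18
tool_pos: [0.4863, 0.2856, 0.0243]
eef_rot: [0.114, 0.994, -0.0, -0.0]
wrist_force: [-0.3, -0.4, 0.4]
finger_gap: 0.0853
grasp_force: 0.0
time_s: 11.68
tool_pos: [0.487, 0.2863, 0.0254]
eef_rot: [0.113, 0.994, 0.001, 0.001]
wrist_force: [-0.2, 0.5, 5.9]
finger_gap: 0.0541
grasp_force: 43.8
time_s: 12.18
tool_pos: [0.4869, 0.2863, 0.0974]
eef_rot: [0.113, 0.994, 0.001, 0.001]
wrist_force: [-0.5, -0.5, -1.0]
finger_gap: 0.0543
grasp_force: 43.0
turn wz -1.55 shift [-3.6  -2.16  1.81] t 12.175
```

```bash
python3 -m jog '[[0,0,0,0,0,-0.78],[0,0,0,0,0,-0.78],[-0.3,-0.2,0,0,0,0],[-0.7,-0.42,0,0,0,0],[-0.8,-0.48,0,0,0,0],[-0.8,-0.48,0,0,0,0],[-0.7,-0.42,0,0,0,0],[-0.3,-0.16,0,0,0,0],[0,0,0.4,0,0,0],[0,0,0.6,0,0,0],[0,0,0.4,0,0,0],[0,0,0.2,0,0,0],[0,0,0,0,0,0]]'; python3 go.py .6225 .187 .026 174.7
```

```text
time_s: 13.8
tool_pos: [0.6207, 0.1869, 0.0314]
eef_rot: [0.045, 0.999, -0.0, -0.001]
wrist_force: [-0.1, 0.1, -0.9]
finger_gap: 0.054
grasp_force: 43.0
turn wz 0.02 shift [-0.05  0.01  0.13] t 13.8
```

```bash
python3 -m jog '[[-0.04,0,0.12,0,0,0],[0,0,0,0,0,0]]'; python3 -m jog '[[0,0,0,0,0,0],[0,0,0,0,0,0],[0,0,-0.2,0,0,0],[0,0,-0.7,0,0,0],[0,0,-0.8,0,0,0],[0,0,-0.7,0,0,0],[0,0,0,0,0,0]]' -0.8
python3 - <<'E'
from h import *
im,X=look("wrist"); save(im,"w4.png")
for r in finder.regions_of("wrist","card_box")[:1]:
    P=X[r["pixels"]];P=P[~np.isnan(P[:,0])]; print(r["p"],rect(P,(.02,.2)),r["at"],np.percentile(P[:,2],95))
E
python3 go.py .479 .4005 .12 90; python3 -c "from rig import get_state as g;print(g()['joint_pos'])"
```

```text
time_s: 14.05
tool_pos: [0.6237, 0.1866, 0.0279]
eef_rot: [0.046, 0.999, 0.0, 0.0]
wrist_force: [-0.9, -0.3, -0.6]
finger_gap: 0.0544
grasp_force: 43.0
time_s: 14.92
tool_pos: [0.6258, 0.1871, 0.1277]
eef_rot: [0.046, 0.999, 0.001, 0.004]
wrist_force: [0.9, 0.3, 0.5]
finger_gap: 0.0767
grasp_force: 0.0
0.94 (array([622.1, 187.2,  73.7,  55.3,  -5.3]), 5101) [247.6, 188.4] 0.03143753038139665
turn wz 16.95 shift [ 5.35 -3.6   0.09] t 15.025
[ 2.52429734e-01  3.19467785e-01  1.77721090e+00  3.59701614e-07
  1.04422880e+00 -1.22698649e+00]
```

```bash
python3 -m jog '[[0,0,0,0,0,1],[0,0,0,0,0,1],[0,0,0,0,0,1],[0,0,0,0,0,1],[0,0,0,0,0,1],[0,0,0,0,0,1],[0,0,0,0,0,1],[0,0,0,0,0,1],[0,0,0,0,0,1],[0,0,0,0,0,1],[0,0,0,0,0,1],[0,0,0,0,0,1],[0,0,0,0,0,1],[0,0,0,0,0,1],[0,0,0,0,0,1],[0,0,0,0,0,1],[0,0,0,0,0,0.95],[0,0,0,0,0,0]]'
python3 -m jog '[[0.4,-0.3,0,0,0,0],[0.8,-0.55,0,0,0,0],[0.95,-0.65,0,0,0,0],[0.95,-0.65,0,0,0,0],[0.95,-0.6,0,0,0,0],[0.8,-0.5,0,0,0,0],[0.5,-0.35,0,0,0,0],[0,0,0,0,0,0],[0,0,0,0,0,0]]'
python3 - <<'E'
from h import *
im,X=look("wrist"); save(im,"w5.png")
for r in finder.regions_of("wrist","coupler")[:3]:
    P=X[r["pixels"]];P=P[~np.isnan(P[:,0])]; print(r["p"],rect(P,(.006,.2)),r["at"],np.percentile(P[:,2],95),im[r["pixels"]].mean(0))
E
python3 go.py .479 .4005 .024 90
```

```text
time_s: 17.27
tool_pos: [0.6219, 0.1861, 0.1215]
eef_rot: [0.707, 0.708, -0.001, -0.001]
wrist_force: [-0.6, -0.4, -0.6]
finger_gap: 0.0768
grasp_force: 0.0
time_s: 18.4
tool_pos: [0.4786, 0.4003, 0.1232]
eef_rot: [0.707, 0.708, -0.0, 0.0]
wrist_force: [-0.7, -0.1, 0.2]
finger_gap: 0.0766
grasp_force: 0.0
0.84 (array([372.5, 346.3,  45.4,   9.4,  42.7]), 307) [140.4, 245.8] 0.020969946371989717 [21.46254072 37.91856678 73.86644951]
0.8 (array([477.6, 400.9,  49.3,  21.1,  85.1]), 1090) [251.2, 188.0] 0.022377722999680785 [117.55374887  93.90243902  53.2366757 ]
0.56 (array([556. , 451.6,  50.6,  22.3,   8.4]), 1356) [339.9, 134.8] 0.022528839727460597 [156.37508651  91.47889273  42.84429066]
turn wz -0.0 shift [ 0.02 -0.01  2.48] t 18.5
```

```bash
python3 -m jog '[[0,0,0.6,0,0,0.95],[0,0,0.6,0,0,0],[0,0,0.6,0,0,0],[0,0,0.45,0,0,0],[0,0,0.2,0,0,0],[0,0,0,0,0,0]]';  python3 -m jog '[[0,0,0,0,0,0],[0,0,0,0,0,0],[0,0,0,0,0,0],[0,0,0,0,0,0],[0,0,0,0,0,0]]' 1 35; python3 -m jog '[[0,0,-0.5,0,0,0],[0,0,-0.9,0,0,0],[0,0,-0.4,0,0,0],[0,0,0,0,0,0]]'; python3 go.py .6158 .1146 .025 85
```

```text
time_s: 19.25
tool_pos: [0.4791, 0.4, 0.025]
eef_rot: [0.736, 0.677, -0.0, -0.0]
wrist_force: [0.3, 0.7, -0.3]
finger_gap: 0.077
grasp_force: 0.0
time_s: 19.88
tool_pos: [0.4797, 0.4009, 0.0263]
eef_rot: [0.736, 0.677, 0.001, 0.0]
wrist_force: [0.1, -0.9, 4.3]
finger_gap: 0.021
grasp_force: 34.9
time_s: 20.38
tool_pos: [0.4802, 0.4012, 0.0996]
eef_rot: [0.736, 0.677, 0.002, 0.0]
wrist_force: [0.2, 0.0, -1.7]
finger_gap: 0.0212
grasp_force: 34.4
turn wz 0.05 shift [-6.84  4.    1.86] t 20.375
```

```bash
python3 -m jog '[[-0.3,0.2,0,0,0,0],[-0.7,0.4,0,0,0,0],[-0.92,0.55,0,0,0,0],[-0.92,0.55,0,0,0,0],[-0.92,0.55,0,0,0,0],[-0.92,0.55,0,0,0,0],[-0.92,0.5,0,0,0,0],[-0.7,0.4,0,0,0,0],[-0.54,0.3,0,0,0,0],[0,0,0,0,0,0],[0,0,0.4,0,0,0],[0,0,0.6,0,0,0],[0,0,0.4,0,0,0],[0,0,0.2,0,0,0],[0,0,0,0,0,0]]'; python3 go.py .6158 .1146 .0265 85
```

```text
time_s: 22.25
tool_pos: [0.6152, 0.1148, 0.0325]
eef_rot: [0.736, 0.678, -0.001, -0.001]
wrist_force: [-0.5, 0.7, -1.3]
finger_gap: 0.0211
grasp_force: 34.4
turn wz 0.06 shift [-0.    0.02  0.15] t 22.25
```

```bash
python3 -m jog '[[0,0,0.14,0,0,0],[0,0,0,0,0,0]]'; python3 -m jog '[[0,0,0,0,0,0],[0,0,0,0,0,0],[0,0,-0.2,0,0,0],[0,0,-0.7,0,0,0],[0,0,-0.8,0,0,0],[0,0,-0.8,0,0,0],[0,0,-0.8,0,0,0],[0,0,0,0,0,0]]' -0.5
python3 - <<'E'
from h import *
im,X=look("wrist"); save(im,"w6.png")
for r in finder.regions_of("wrist","coupler")[:1]:
    P=X[r["pixels"]];P=P[~np.isnan(P[:,0])]; print(r["p"],rect(P,(.006,.2)),r["at"],np.percentile(P[:,2],95))
im,X=look("top")
for r in finder.regions_of("top","tape_reel")[:2]:
    P=X[r["pixels"]];P=P[~np.isnan(P[:,0])]; print(r["p"],rect(P,(.006,.2)))
P=X.reshape(-1,3)
m=(P[:,0]>.2)&(P[:,0]<.65)&(P[:,1]>-.4)&(P[:,1]<.02)
for x in np.arange(.3,.6,.03):
    print(round(x,2),[int(1000*np.nanmax(np.r_[-.001,P[m&(abs(P[:,0]-x)<.015)&(abs(P[:,1]-y)<.015)][:,2]])) for y in np.arange(-.36,.02,.03)])
E
python3 go.py .453 -.188 .14 90
```

```text
time_s: 22.5
tool_pos: [0.6162, 0.1146, 0.0281]
eef_rot: [0.736, 0.677, 0.0, 0.0]
wrist_force: [0.6, 0.1, -1.3]
finger_gap: 0.0209
grasp_force: 34.4
time_s: 23.5
tool_pos: [0.6188, 0.1149, 0.1645]
eef_rot: [0.736, 0.677, 0.003, 0.002]
wrist_force: [0.3, 0.5, -0.5]
finger_gap: 0.064
grasp_force: 0.0
0.73 (array([614.7, 114.3,  50.1,  21.5,  84.8]), 815) [249.2, 180.0] 0.022549711290490472
0.3 [12, 10, 12, 6, 20, 7, 6, 38, 168, 166, 166, 163, -1]
0.33 [6, 5, 10, 6, 17, 17, 8, 56, 165, 167, 167, 166, -1]
0.36 [8, 5, 6, 7, 15, 18, 5, 7, 30, 163, 164, 165, -1]
0.39 [6, 6, 7, 12, 19, 17, 7, 5, 24, 126, 128, 127, -1]
0.42 [6, 5, 25, 29, 7, 16, 19, 6, 7, 124, 124, 92, -1]
0.45 [222, 165, 113, 29, 9, 20, 20, 20, 9, 90, 90, 90, -1]
0.48 [225, 200, 134, 91, 7, 20, 20, 12, 6, 7, 6, 5, -1]
0.51 [220, 169, 133, 97, 84, 57, 9, 5, 10, 7, 6, 11, 10]
0.54 [5, 113, 101, 96, 82, 77, 64, 39, 10, 8, 6, 12, 14]
0.57 [68, 66, 51, 71, 74, 77, 75, 77, 67, 7, 6, 15, 14]
turn wz -0.95 shift [-7.56 -4.05  0.46] t 23.7
```

```bash
python3 -m jog '[[0,0,-0.8,0,0,-0.95],[-0.3,-0.15,-0.2,0,0,0],[-0.7,-0.35,0,0,0,0],[-0.9,-0.5,0,0,0,0],[-0.95,-0.5,0,0,0,0],[-0.95,-0.5,0,0,0,0],[-0.95,-0.5,0,0,0,0],[-0.95,-0.5,0,0,0,0],[-0.9,-0.5,0,0,0,0],[-0.7,-0.4,0,0,0,0],[-0.3,-0.15,0,0,0,0],[0,0,0,0,0,0],[0,0,0,0,0,0]]'
python3 - <<'E'
from h import *
im,X=look("wrist"); save(im,"w7.png"); np.save("X7.npy",X)
for r in finder.regions_of("wrist","tape_reel")[:2]:
    P=X[r["pixels"]];P=P[~np.isnan(P[:,0])]; print(r["p"],rect(P,(.006,.2)),r["at"],np.percentile(P[:,2],95))
P=X.reshape(-1,3)
for x in np.arange(.39,.56,.015):
    print(round(x,3),[int(1000*np.nanmax(np.r_[-.001,P[(abs(P[:,0]-x)<.0075)&(abs(P[:,1]-y)<.0075)][:,2]])) for y in np.arange(-.3,-.08,.015)])
E
python3 go.py .453 -.188 .14 90
```

```text
time_s: 25.32
tool_pos: [0.4543, -0.1888, 0.1995]
eef_rot: [0.707, 0.707, 0.0, -0.0]
wrist_force: [0.1, -0.8, 0.1]
finger_gap: 0.0642
grasp_force: 0.0
0.66 (array([ 450.9, -186. ,   51. ,   50.4,  -88.7]), 1192) [244.6, 179.4] 0.015538484303320471
0.39 [1, 2, 2, 13, 15, 14, 15, 264, 278, 2, 2, 3, 13, 13, 121]
0.405 [2, 2, 2, 2, 2, 9, 8, 267, 278, 4, 2, 2, 1, 11, 111]
0.42 [1, 26, 26, 2, 2, 9, 2, 257, 278, 271, 1, 2, 2, 1, 4]
0.435 [2, 25, 25, 2, 2, 2, 16, 16, 278, 284, 12, 5, 5, 2, 2]
0.45 [2, 24, 23, 2, 2, 2, 15, 15, 278, 284, 14, 13, 3, 2, 2]
0.465 [107, 25, 25, 11, 2, 2, 15, 15, 278, 284, 14, 14, 2, 2, 2]
0.48 [112, 103, 87, 2, 2, 2, 2, 257, 278, 283, 11, 2, 2, 2, 2]
0.495 [114, 106, 92, 82, 67, 3, 2, 254, 273, 254, 11, 2, 6, 2, 3]
0.51 [114, 102, 94, 84, 76, 68, 44, 267, 279, 1, 2, 2, 7, 2, 2]
0.525 [104, 101, -1, -1, 76, 72, 67, 2, 273, 2, 3, 2, 2, 2, 2]
0.54 [-1, -1, -1, 74, 78, 76, 73, 68, 55, 2, 2, 3, 5, 2, 3]
0.555 [-1, -1, 64, 75, 76, 76, 73, 72, 68, 64, 62, 55, 2, 2, 2]
turn wz 0.02 shift [ 0.02 -0.04  1.49] t 25.425
```

View pics/w7.png

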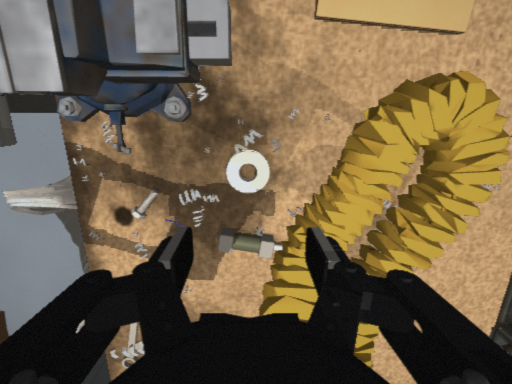

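The reel lies clear at (248,172), the hose begins at about (300,235), and the small cylinder is at (245,242). There is room for the fingers along world x.

```bash
python3 -m jog '[[0.05,-0.07,0.5,0,0,0],[0,0,0.8,0,0,0],[0,0,0.8,0,0,0],[0,0,0.8,0,0,0],[0,0,0.6,0,0,0],[0,0,0.5,0,0,0],[0,0,0.3,0,0,0],[0,0,0.16,0,0,0],[0,0,0,0,0,0],[0,0,0,0,0,0]]' -0.65; python3 -m jog '[[0,0,0,0,0,0],[0,0,0,0,0,0],[0,0,0,0,0,0],[0,0,0,0,0,0]]' 1 25
```

```text
time_s: 26.68
tool_pos: [0.452, -0.1878, 0.0222]
eef_rot: [0.707, 0.707, 0.0, 0.001]
wrist_force: [-0.1, -0.2, 0.5]
finger_gap: 0.0704
grasp_force: 0.0
time_s: 27.18
tool_pos: [0.4519, -0.1878, 0.0225]
eef_rot: [0.707, 0.707, 0.0, 0.001]
wrist_force: [-1.1, 0.5, 6.2]
finger_gap: 0.0502
grasp_force: 25.9
```

```bash
python3 -m jog '[[0,0,-0.4,0,0,0],[0,0,-0.8,0,0,0],[0,0,-0.9,0,0,0],[0,0,-0.9,0,0,0],[0,0,-0.7,0,0,0],[0,0,-0.3,0,0,0],[0,0,0,0,0,0]]'; python3 go.py .6222 .187 .054 90
python3 - <<'E'
from h import *
im,X=look("wrist"); save(im,"w8.png")
E
```

```text
time_s: 28.05
tool_pos: [0.4517, -0.1877, 0.1824]
eef_rot: [0.707, 0.707, 0.0, 0.001]
wrist_force: [0.9, 0.2, -0.7]
finger_gap: 0.0501
grasp_force: 26.3
turn wz 0.0 shift [9.37 4.26 3.21] t 28.05
```

View pics/w8.png

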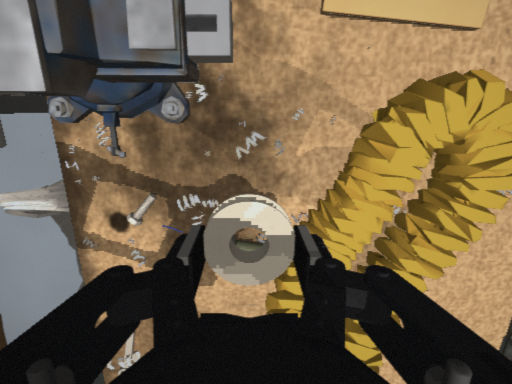

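The reel is held level between the fingers at (250,240). Now I carry it to the box.

```bash
python3 -m jog '[[0.4,0.18,0,0,0,0],[0.8,0.36,0,0,0,0],[0.9,0.41,0,0,0,0],[0.95,0.43,0,0,0,0],[0.95,0.43,0,0,0,0],[0.95,0.43,0,0,0,0],[0.95,0.43,0,0,0,0],[0.95,0.43,0,0,0,0],[0.9,0.41,0,0,0,0],[0.8,0.37,0,0,0,0],[0.6,0.28,0,0,0,0],[0.2,0.1,0,0,0,0],[0,0,0.5,0,0,0],[0,0,0.8,0,0,0],[0,0,0.8,0,0,0],[0,0,0.5,0,0,0],[0,0,0.3,0,0,0],[0,0,0,0,0,0],[0,0,0,0,0,0]]'; python3 go.py .6222 .187 .054 90
```

```text
time_s: 30.48
tool_pos: [0.6226, 0.1867, 0.0667]
eef_rot: [0.707, 0.707, 0.001, 0.001]
wrist_force: [-0.1, 0.2, -0.2]
finger_gap: 0.0503
grasp_force: 26.3
turn wz 0.0 shift [ 0.01 -0.01  0.32] t 30.475
```

```bash
python3 -m jog '[[0,0,0.15,0,0,0],[0,0,0.1,0,0,0],[0,0,0.05,0,0,0],[0,0,0,0,0,0]]'; python3 -m jog '[[0,0,0,0,0,0],[0,0,0,0,0,0],[0,0,-0.2,0,0,0],[0,0,-0.7,0,0,0],[0,0,-0.9,0,0,0],[0,0,-0.9,0,0,0],[0,0,-0.9,0,0,0],[0,0,-0.5,0,0,0],[0,0,0,0,0,0],[0,0,0,0,0,0]]' -0.6
cat > chk.py <<'E'
from h import *
im,X=look("wrist"); save(im,"w9.png")
B=np.array([.607,.020]);a=np.radians(-5.3);L=np.array([-np.sin(a),np.cos(a)]);Yb=-np.array([np.cos(a),np.sin(a)])
for cam in ["wrist","top"]:
  if cam=="top": im,X=look("top"); save(im,"top2.png")
  for t,z in [("tape_reel",.036),("card_box",.022),("coupler",.006),("cylinder_large",.012),("pliers_black",.004),("cylinder_small",.006)]:
    for r in finder.regions_of(cam,t)[:1]:
      P=X[r["pixels"]];P=P[~np.isnan(P[:,0])]
      if (P[:,2]>z).sum()>8:
        q=rect(P,(z,.2)); d=q[0][:2]/1000-B; print(cam,t,q,"board xy",np.round([d@L,d@Yb],4),np.percentile(P[:,2],95))
E
python3 chk.py
```

```text
time_s: 30.98
tool_pos: [0.6213, 0.1866, 0.0532]
eef_rot: [0.707, 0.707, -0.0, -0.0]
wrist_force: [0.4, 0.1, -0.8]
finger_gap: 0.0501
grasp_force: 26.3
time_s: 32.22
tool_pos: [0.6206, 0.1863, 0.2158]
eef_rot: [0.707, 0.707, -0.001, -0.001]
wrist_force: [0.6, 0.4, 0.1]
finger_gap: 0.0685
grasp_force: 0.0
wrist tape_reel (array([620. , 188.1,  51.1,  51. , -44.2]), 1327) board xy [0.1686 0.0026] 0.04555718027173011
wrist card_box (array([622.6, 187.3,  74.8,  55.8,  -5.2]), 1463) board xy [ 1.68e-01 -1.00e-04] 0.03170185944210661
wrist coupler (array([379.7, 340.3,  51. ,  20.6,  27.1]), 1057) board xy [0.2979 0.2559] 0.022285372384886565
wrist cylinder_large (array([610.1,  20.7, 119.2,  31.1,  -5.2]), 1690) board xy [ 0.001 -0.003] 0.0399925196961
wrist pliers_black (array([438.3, 174.4, 119. ,  38.5, -13.6]), 1327) board xy [0.1382 0.1822] 0.009916307583064887
top coupler (array([556.1, 448.4,  50.4,  20.5,   3.3]), 120) board xy [0.4219 0.0903] 0.023967657661131167
top cylinder_large (array([610.5,  18.1, 119.8,  29.6,  -4.9]), 344) board xy [-0.0016 -0.0037] 0.04185854133428672
top cylinder_small (array([ 450.8, -280.9,   71.5,   22.8,   -7.9]), 205) board xy [-0.314   0.1277] 0.02738257137650041
```

View pics/w9.png

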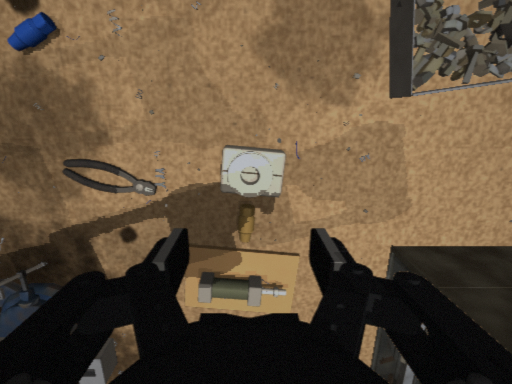

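The picture shows the reel flat on the box at (250,172), the coupler in the gap at (247,222) and the cylinder on the board at (235,290). The pliers haven't moved, so I'm handing in.

```bash
python3 -c "from rig import ticket;print(ticket.sign_off())"
```

```text
the job is handed in; nothing more can be done
None
```

I handed the job in at about 33 s of the 109 s, with everything measured within tolerance: the cylinder is on the board, the box and coupler are to its left, the reel is flat on the box, and the small cylinder and pliers are where they were; the judge's verdict was not shown.

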